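# Shorten the bench magnifier's boom by one hole

### The arm

A 6-joint arm with a two-finger parallel gripper is mounted at the origin on the work surface. World frame = base frame: x ahead of the robot, y to its left, z up, the work surface at z = 0. Lengths are in m, angles in rad, forces in N, time in s.
With the tool pointing down it reaches from about 0.35 to 0.85 m from the base axis. Payload 8.1 kg.
Tool frame: the origin (TCP) lies at the centre of the arm's flange, where the gripper is bolted on; the fingertips stand 186 mm ahead of it and the grasp point (between the pads) lies 167 mm ahead of it (robot.grasp_offset is the distance from the TCP to the grasp point, in m); z points along the fingers, y is the line along which they close (so a half turn about z gives the same grasp; the last joint's range is limited). The gripper opens to 93 mm and grips with 3 to 60 N. Pads are 15 mm wide; open, the fingers measure 128 mm over their backs; the gripper's body (75 mm by 188 mm) begins 65 mm behind the grasp point.
Start: joints at [-1.293, 0.13, 1.488, -0, 1.523, -0.085], TCP at [0.213, -0.561, 0.405] pointing down, gripper open.
Joint ranges: [-2.96, 2.96], [-0.89, 2.26], [0.02, 2.5], [-1.34, 4.48], [0, 2.73], [-2.66, 2.66]. Speed limits (rad/s): [2.39, 2.39, 2.79, 3.14, 3.14, 3.14].

### API

Orientations are given as a rotation vector (axis times angle).
In Python, from plant import robot gives the robot as it stands.
- The arm moves only by the tool drive_tool, never from a script. Its argument "moves" is one flat list of numbers, 7 for each row, row after row: the finger opening in mm, from 0 to 93, then the shift along the tool's x, y, z in mm, then the turn, a rotation vector about the tool's x, y, z in degrees. A call has 1 to 8 rows; each row shifts and turns the commanded pose from where the row before left it, along the tool's axes as they then stand; what a row does not reach is not made up. A row lasts 1/10 s, in which the tool goes at most 50 mm and 8.59 degrees, less where a joint would pass 70% of its speed; a pose out of reach is approached as far as the arm can. A call is refused whole if a number of a shift passes 50 or a number of a turn 8.59, either way. A call with a gripper value outside its range is refused whole. The fingers move at their own pace and stop on an object; "grip_force" is the grip in N (left out, the last holds). Time passes only in rows, so rows that do not move let the fingers close. It gives the time, the measured TCP pose, the force, the opening and the grip force at its end, in the units of the state.
- robot.read_state(): the state, without advancing time (a new reading comes with each control period).
- robot.read_camera(name): name is "side" or "top"; returns a dict with "color" (480x640x3 uint8, red, green, blue), "depth" (480x640 float32, m along the optical axis (not along the pixel's ray), 0 where there is no reading), "mtx" (3x3 intrinsics, pixels), "R" (3x3) and "t" (3): a world point X has camera coordinates R X + t. Camera axes: x right, y down, z forward; pixel columns grow to the right and rows downward; lengths in m; the calibration is good to about 2 mm. A picture is of the moment at which its call begins.
- robot.close_job(): hands the job in; it is judged then, once.
The state is a dict: "t": time; "q": joint angles; "dq": joint speeds; "joint_torque": joint torques, N m; "tool_pos": TCP position; "orientation": TCP orientation; "force": force on the tool from outside, world axes, zero at the start; "wrist_torque": the same for the moment, N m; "opening": finger opening in m; "gripper_force": force on a finger pad.
Only numpy, scipy, OpenCV 4.12 (cv2) and the standard library are available. Lean on these libraries where they do the work, as an engineer would, in place of code of your own. Each camera call takes 0.05 s, during which the arm holds its last target. There are 200 camera calls.

### The job

Bring the magnifier in over the open tub: press the black release button on the collar, slide the telescoping boom towards its column by exactly one hole, let the button spring up so that it locks there, and leave it. Be gentle: never press or push on the magnifier with more than about 20 N, and leave the tubs, bottle, vial, forceps and brush where they are.

Things in the scene. Friction and masses are not known exactly. Their poses are not given: they have to be found in the camera images.
- stand: Bench magnifier stand, fixed: 150 x 130 x 18 mm steel foot, 26 mm column, 44 mm clamp block centred 150 mm up. Origin: on the bench under the column's centre; z up. From the clamp a level fixed aluminium tube, 18 mm in diameter, axis 150 mm up, runs along the stand's -y; the grey boom telescopes over it.
- tube (a point): Point on top of the bare fixed tube, 80 mm from the column's centre, 159 mm up; axes are the stand's. The tube has a row of 10 mm holes; the two between collar and clamp show as dark spots on top. The next hole is 28 to 62 mm (differs from stand to stand) from the one in use, the one after it 46 mm further.
- boom (a joint): Slide of the grey boom on the tube, m: 0 at the start, locked in its present hole; grows as it collapses towards the clamp (stand's +y), up to 0.110; about 3 N friction when unlocked, 1.5 mm play either way when locked. It carries the collar (36 x 52 mm, 34 mm high, top at 167 mm), a 28 mm tube and the lens.
- release (a joint): Travel of the black button on the collar, m: 0 up, pin in a hole; 0.008 fully down. 2.5 N to start, 6.5 N fully down. The pin is clear beyond 0.006. Let go between holes, the pin rides on the tube (about 0.006); at a hole it springs up to 0 by itself and locks the boom: pushing on then meets a hard stop. Kept pressed, the boom slides past holes.
- release_top (a point): Centre of the top face of the black release button, 22 mm (stand's x) x 30 mm (stand's y), 177 mm above the bench when up. Axes are the stand's. Moves with the boom and the button.
- thumb_tab (a point): Point on the face of the upright thumb tab on the collar, 192 mm up. The face looks along the stand's -y, 1 mm beyond the button's +y edge. Tab: 28 mm wide (x), 6 mm thick (y), from the collar's top at 167 mm up to 201 mm, 24 mm above the button. A fingertip on the button, or just above it, can push the boom by it.
- lens (a point): Centre of the round lens at the boom's free end, 118 mm across its white ring, 14 mm thick, 150 mm above the bench; moves with the boom.
- tub_a: lower tub of a stack of two lidded rearing tubs, 112 mm across, 60 mm high; origin under its centre
- tub_b: upper tub of that stack
- tub_open: open clear tub standing under the lens, 100 mm across, 45 mm high; origin under its centre
- forceps: steel forceps lying under the boom, 120 mm long, 8 mm high
- vial: small jar, 32 mm across, 60 mm high, robot side of the boom
- wash_bottle: white wash bottle, 68 mm across, 170 mm high, on the far side of the boom
- brush: small brush lying on the robot side of the boom

How it is judged:
On the way, in this order (a step that is already met when the one before it is completed fails the run):
1. the button is held down and the boom has left its first hole (value of joint release above 0.005 m and value of joint boom between 0.006 and 0.0245 m).
2. the button has sprung up in the next hole (value of joint boom between 0.0245 and 0.066 m and value of joint release below 0.002 m), for 0.2 s.
At the end, for the whole second after the job is handed in: The boom is collapsed by one hole only (its slide between 24.5 and 66 mm, wherever that hole is), the button is up (less than 2 mm down) so that the pin is in that hole, and the boom is at rest (all of step 2 and velocity of joint boom between -0.005 and 0.005 m/s); the robot touches nothing.
It fails at once if more than 20 N between the robot and the magnifier stand (contact force between any of the fingers, the arm and stand above 20 N).
It fails at once if a bystander is moved by more than 20 mm (distance of any of tub_a, tub_b, tub_open, forceps, vial, wash_bottle, brush from where it was at the start of the episode above 0.02 m).
It also fails if it takes over 45 s, if anything falls off the work surface, if the arm or the gripper's body presses on something with over 40 N, if the wrist force passes 120 N, or if a joint passes its speed limit or range.

## Working session

There is one attempt and no reset: what is moved stays moved. The work goes in short steps, Python scripts to look and compute and a tool call to move; the robot and the scene stay as the last step left them, time stands still between calls to the robot, and variables do not carry over. Pictures are saved under pics/ and viewed, at most 10 in all, crops included, and the job is handed in when it is done.

Besides the shell and the picture viewer there is one more tool, called after "Request:" as name(argument=value, ...) on one line, values as JSON. drive_tool: Moves the arm, as the interface text tells. Its arguments: {"type":"object","properties":{"moves":{"type":"array","items":{"type":"number"}},"grip_force":{"type":"number"}},"required":["moves"]}

```bash
mkdir -p pics; ls
cat > h.py <<'E'
import numpy as np, cv2
from plant import robot
def shot(n,f):
    c=robot.read_camera(n); cv2.imwrite('pics/'+f,c['color'][:,:,::-1]); np.savez('pics/'+f[:-4],**c); return c
def pt(c,u,v):  # depth point
    d=c['depth'][v,u]; return c['R'].T@(d*np.linalg.inv(c['mtx'])@[u,v,1]-c['t'])
def ray(c,u,v,z):
    r=c['R'].T@np.linalg.inv(c['mtx'])@[u,v,1]; o=-c['R'].T@c['t']; return o+r*(z-o[2])/r[2]
E
python3 - <<'E'
from h import *
for n in('top','side'):
    c=shot(n,n+'0.png'); print(n,-c['R'].T@c['t'],c['R'][2])
s=robot.read_state();print(s)
E
```

```text
pics
top [0.42793932 0.0107206  0.93695364] [ 0.21102329  0.03234921 -0.9769456 ]
side [0.4028762  0.75937315 0.57468472] [ 0.226112   -0.84829549 -0.47881951]
{'t': 0.1, 'q': array([-1.29336442e+00,  1.31079390e-01,  1.48914635e+00, -2.33773999e-05,
        1.52300011e+00, -8.53988481e-02]), 'dq': array([-4.03524900e-04, -7.02757652e-04, -2.34000379e-03,  4.16533731e-05,
       -4.96827731e-04, -2.31667407e-04]), 'joint_torque': array([ 1.89248989e-03, -5.61341608e+01, -4.93094766e+01,  7.71121262e-02,
        2.91631103e-02, -1.00229001e-04]), 'tool_pos': array([ 0.21291558, -0.56073769,  0.40380903]), 'orientation': array([-3.08843983e+00, -5.66520978e-01,  2.82308123e-04]), 'force': array([0.26233922, 0.62161354, 0.1270857 ]), 'wrist_torque': array([ 0.0256823 ,  0.01471935, -0.03412251]), 'gripper_force': 0.0, 'opening': 0.09304387126789489}
```

View pics/top0.png

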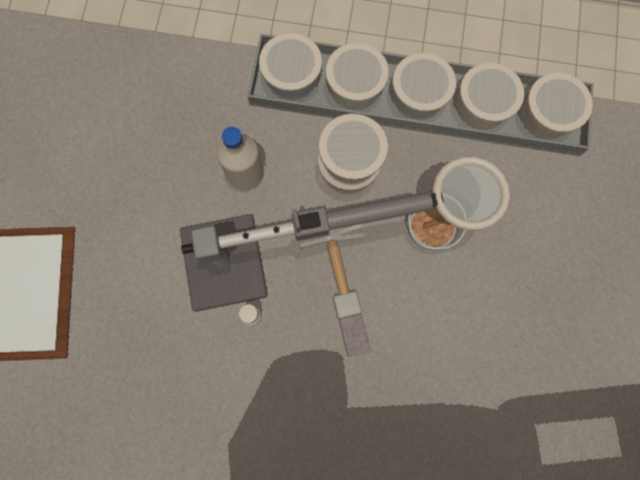

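View pics/side0.png

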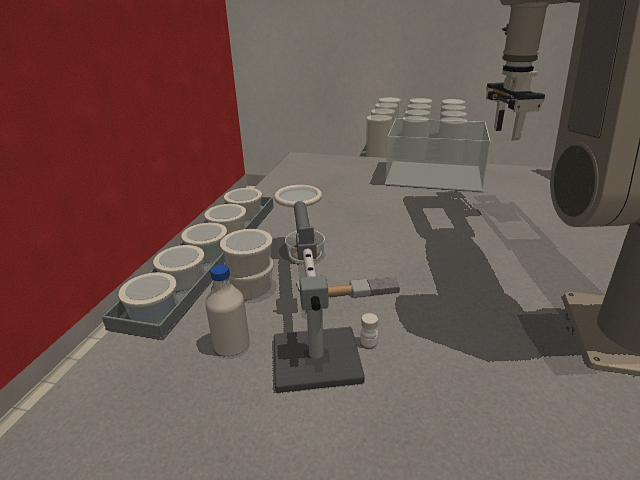

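The top view shows the clamp at about (205,242), the tube holes at (246,235) and (277,229), the black button at (311,220) and the lens at (471,193). The side view looks along the boom from the clamp end.

Run:
```python
from h import *
c=dict(np.load('pics/top0.npz'))
im=c['color']
g=im.max(2)
for name,box,z,th in(('hole1',(236,226,256,245),.159,60),('hole2',(268,220,287,239),.159,60),('button',(290,203,332,240),.177,28)):
    x0,y0,x1,y1=box; m=(g[y0:y1,x0:x1]<th).astype(np.uint8)
    n,l,s,ce=cv2.connectedComponentsWithStats(m)
    for i in range(1,n):
        if s[i,4]>12:
            u,v=ce[i]+[x0,y0]; print(name,s[i],u,v,ray(c,u,v,z),pt(c,int(u),int(v)))
for n,u,v in(('clamp',205,242),('tubeend',290,229),('lens',471,193),('boomtip',425,202),('tab',298,222),('collar',322,226),('bottlecap',232,137),('tubb',353,148)):
    print(n,pt(c,u,v).round(4),im[v,u])
cv2.imwrite('pics/crop0.png',cv2.resize(im[190:270,180:340,::-1],None,fx=5,fy=5,interpolation=cv2.INTER_NEAREST))
```

```text
clamp [0.5719 0.194  0.1736] [135 131 124]
tubeend [0.614  0.0774 0.1603] [191 187 179]
lens [ 0.7154 -0.1827  0.1529] [148 146 136]
boomtip [ 0.6869 -0.1141  0.1623] [130 122 115]
tab [0.6161 0.0646 0.2006] [101  95  90]
collar [0.6244 0.0313 0.1672] [124 115 110]
bottlecap [0.7393 0.188  0.1691] [ 52  89 145]
tubb [0.7716 0.004  0.1211] [160 154 143]
```

View pics/crop0.png

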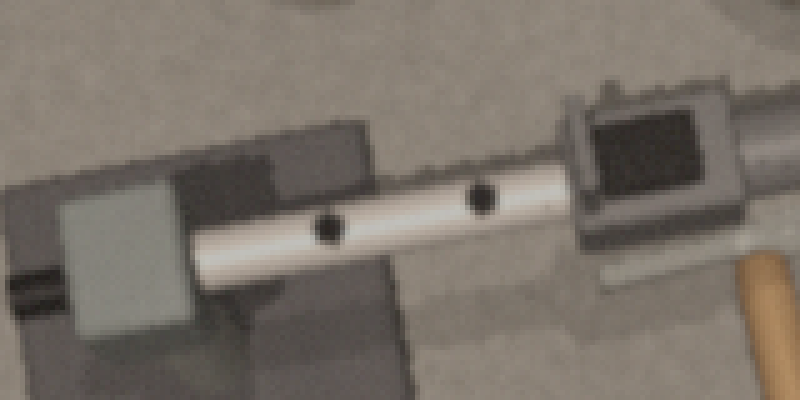

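The crop shows the holes at about (245.4,236) and (276.2,229.6), the button at (309.7,220.4), and the tab on the button's left (clamp) side at x≈296.

Run:
```python
from h import *
c=dict(np.load('pics/top0.npz'))
h1=ray(c,245.4,236,.159);h2=ray(c,276.2,229.6,.159);b=ray(c,309.7,220.4,.177)
print(h1,h2,b,np.linalg.norm(h1-h2),np.linalg.norm((b-h2)[:2]))
lens=ray(c,471,193,.157); print(lens)
d=(h1-b)[:2];d/=np.linalg.norm(d);d2=(h1-h2)[:2];d2/=np.linalg.norm(d2);print(d,d2, np.degrees(np.arctan2(d[1],d[0])),np.degrees(np.arctan2(d2[1],d2[0])))
dl=(h1-lens)[:2];print('lens dir',np.degrees(np.arctan2(dl[1],dl[0])))
print(pt(c,310,220))
for q in((596,126),(692,108),(703,178),(602,196)): print(ray(c,180+q[0]/5,190+q[1]/5,.177))
import plant; print([x for x in dir(robot) if x[0]!='_'])
from scipy.spatial.transform import Rotation as R
print(R.from_rotvec(robot.read_state()['orientation']).as_matrix().round(3))
```

```text
[0.59317296 0.14060608 0.159     ] [0.61008892 0.09750901 0.159     ] [0.62725873 0.04999759 0.177     ] 0.04629802307044816 0.05051868204837484
[ 0.71389943 -0.18170448  0.157     ]
[-0.35209765  0.93596327] [-0.36537114  0.93086193] 110.61567035959429 111.43042514747489
lens dir 110.53422554742741
[0.62775664 0.04963431 0.17762411]
[0.63249776 0.06633005 0.177     ]
[0.64237094 0.03966799 0.177     ]
[0.62213504 0.03316158 0.177     ]
[0.61211532 0.06110808 0.177     ]
['IKError', 'close_job', 'grasp_offset', 'read_camera', 'read_state']
[[ 0.935  0.355 -0.   ]
 [ 0.355 -0.935  0.002]
 [ 0.    -0.002 -1.   ]]
```

Request:
drive_tool(moves=[0,36,-25,-4,0,0,0,0,36,-25,-4,0,0,0,0,36,-25,-2,0,0,0,0,36,-25,0,0,0,0,0,36,-25,0,0,0,0,0,36,-25,0,0,0,0,0,36,-25,0,0,0,0,0,36,-25,0,0,0,0], grip_force=5)

```text
t: 0.9
tool_pos: [0.4118, -0.2701, 0.4144]
orientation: [-3.09, -0.566, 0.0]
force: [0.0, -1.5, -0.4]
opening: 0.0336
gripper_force: 0.0
```

Request:
drive_tool(moves=[0,36,-25,0,0,0,0,0,36,-25,0,0,0,0,0,36,-25,0,0,0,0,0,36,-25,0,0,0,0,0,36,-25,0,0,0,0,0,36,-25,0,0,0,0,0,20,-15,0,0,0,0,0,0,0,0,0,0,0])

```text
t: 1.7
tool_pos: [0.5743, -0.0309, 0.4139]
orientation: [-3.088, -0.572, 0.001]
force: [-0.2, -0.3, 0.3]
opening: 0.0006
gripper_force: 0.0
```

```bash
cat >> h.py <<'E'
from scipy.spatial.transform import Rotation as Ro
def st(target=None):
    s=robot.read_state(); M=Ro.from_rotvec(s['orientation']).as_matrix()
    print('t',s['t'],'pos',s['tool_pos'].round(4),'tip z',(s['tool_pos']+M[:,2]*.186).round(4),'F tool',(M.T@s['force']).round(2),'open',s['opening'],'y',M[:,1].round(3))
    if target is not None: print('to go, tool mm',(1000*M.T@(np.array(target)-s['tool_pos'])).round(1))
E
python3 -c "
from h import *
st([.630,.0433,.395])"
```

```text
t 1.7 pos [ 0.5743 -0.0309  0.4139] tip z [ 0.5741 -0.0307  0.2279] F tool [-0.28  0.21 -0.35] open 0.0005638861848711091 y [ 0.358 -0.934 -0.001]
to go, tool mm [ 78.6 -49.2  18.9]
```

Request:
drive_tool(moves=[0,26,-16,0,0,0,0,0,26,-16,0,0,0,0,0,20,-13,0,0,0,0,0,6.6,-4.2,5,0,0,0,0,0,0,6,0,0,0,0,0,0,3,0,0,0,0,0,0,0,0,0,0])

```text
t: 2.4
tool_pos: [0.6286, 0.0389, 0.3996]
orientation: [-3.09, -0.565, 0.003]
force: [0.5, 0.1, -0.5]
opening: 0.0007
gripper_force: 0.0
```

```bash
python3 -c "
from h import *
st([.630,.0433,.366])
c=shot('side','s1.png'); cv2.imwrite('pics/s1c.png',cv2.resize(c['color'][150:310,220:420,::-1],None,fx=4,fy=3.75))
import json"
```

```text
t 2.4 pos [0.6286 0.0389 0.3996] tip z [0.6282 0.0389 0.2136] F tool [0.45 0.09 0.52] open 0.0006860239023343061 y [ 0.354 -0.935 -0.   ]
to go, tool mm [ 2.9 -3.6 33.6]
```

View pics/s1c.png

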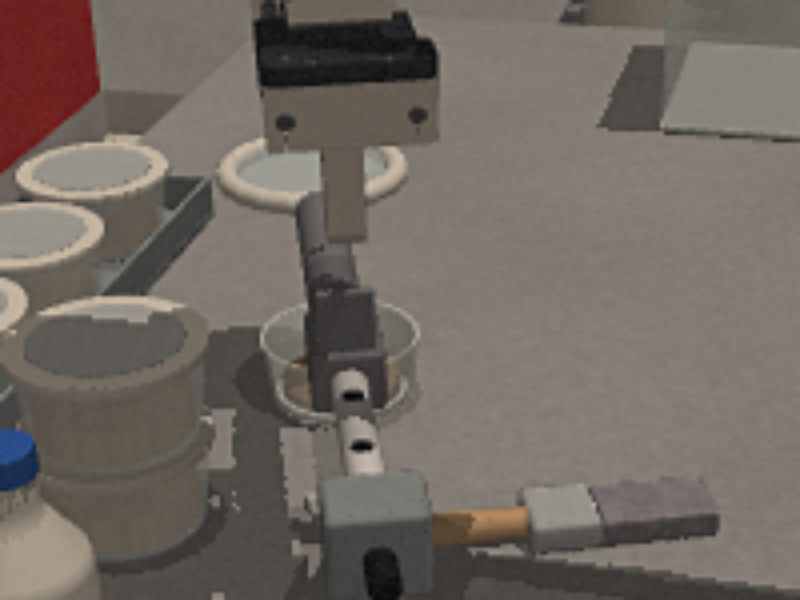

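The crop shows the closed fingers (344,240) in line with the boom, behind and above the tab (340,310), so it is clear to descend.

Request:
drive_tool(moves=[0,2.5,-3,6,0,0,0,0,0,0,10,0,0,0,0,0,0,8,0,0,0,0,0,0,5,0,0,0,0,0,0,2,0,0,0,0,0,0,0,0,0,0])

```text
t: 3.05
tool_pos: [0.6305, 0.0439, 0.3691]
orientation: [-3.09, -0.567, 0.001]
force: [0.2, -0.5, -0.3]
opening: 0.0007
gripper_force: 0.0
```

```bash
python3 -c "
from h import *
st([.630,.0433,.363])"
```

```text
t 3.05 pos [0.6305 0.0439 0.3691] tip z [0.6303 0.0439 0.1831] F tool [0.   0.56 0.32] open 0.0006525804454348825 y [ 0.355 -0.935 -0.   ]
to go, tool mm [-0.7  0.4  6.1]
```

Request:
drive_tool(moves=[0,0,0,2,0,0,0,0,0,0,2,0,0,0,0,0,0,1,0,0,0,0,0,0,1,0,0,0,0,0,0,1,0,0,0,0,0,0,0,0,0,0])

```text
t: 3.65
tool_pos: [0.6306, 0.0438, 0.363]
orientation: [3.09, 0.567, 0.0]
force: [-0.7, -0.1, 2.3]
opening: -0.0
gripper_force: 1.1
```

Request:
drive_tool(moves=[0,0,0,1,0,0,0,0,0,0,1,0,0,0,0,0,0,1,0,0,0,0,0,0,1,0,0,0,0,0,0,0,0,0,0])

```text
t: 4.15
tool_pos: [0.6307, 0.0438, 0.3588]
orientation: [3.09, 0.567, 0.001]
force: [-2.0, 0.1, 4.5]
opening: 0.0005
gripper_force: 2.2
```

Request:
drive_tool(moves=[0,0,0,1,0,0,0,0,0,0,1,0,0,0,0,0,0,0.7,0,0,0,0,0,0,0,0,0,0])

```text
t: 4.55
tool_pos: [0.6307, 0.0438, 0.3562]
orientation: [3.09, 0.567, 0.001]
force: [-1.4, -0.5, 5.8]
opening: 0.0008
gripper_force: 2.8
```

Request:
drive_tool(moves=[0,0,0,0.4,0,0,0,0,0,-1.5,0,0,0,0,0,0,-1.5,0,0,0,0,0,0,-1,0,0,0,0,0,0,-1,0,0,0,0,0,0,0,0,0,0,0])

```text
t: 5.15
tool_pos: [0.629, 0.0481, 0.3561]
orientation: [3.089, 0.566, 0.001]
force: [-1.0, -1.8, 5.3]
opening: 0.0009
gripper_force: 2.9
```

```bash
cat >> h.py <<'E'
def look():
    c=robot.read_camera('top'); im=c['color']; return c,im
E
python3 -c "
from h import *
st()
c=shot('top','t1.png'); cv2.imwrite('pics/t1c.png',cv2.resize(c['color'][180:280,180:340,::-1],None,fx=5,fy=5,interpolation=cv2.INTER_NEAREST))"
```

```text
t 5.15 pos [0.629  0.0481 0.3561] tip z [0.6292 0.0479 0.1701] F tool [-1.57  1.32 -5.28] open 0.0008822785328816063 y [ 0.355 -0.935  0.001]
```

View pics/t1c.png

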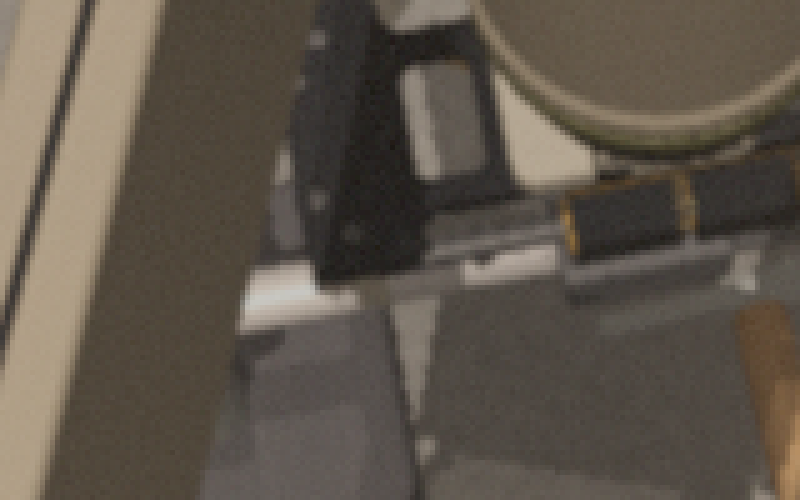

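The arm now hides the top view: only the collar's edge shows, at about (560,280), and the button is hidden. I'll go on by force, pressing a little deeper first.

Request:
drive_tool(moves=[0,0,0,0.5,0,0,0,0,0,0,0.3,0,0,0,0,0,-1,0,0,0,0,0,0,-1,0,0,0,0,0,0,0,0,0,0,0])

```text
t: 5.7
tool_pos: [0.6283, 0.0499, 0.3554]
orientation: [3.089, 0.566, 0.001]
force: [-1.1, -2.4, 6.6]
opening: 0.0005
gripper_force: 3.2
```

Request:
drive_tool(moves=[0,0,-1,0,0,0,0,0,0,-1,0,0,0,0,0,0,-1,0,0,0,0,0,0,0,0,0,0,0])

```text
t: 6.1
tool_pos: [0.6272, 0.0527, 0.3554]
orientation: [3.089, 0.566, 0.001]
force: [-1.6, -2.9, 6.8]
opening: 0.0005
gripper_force: 3.2
```

```bash
python3 -c "
from h import *
st()
c0=dict(np.load('pics/s1.npz'));c=shot('side','s2.png')
a=np.hstack([x['color'][190:290,275:335,::-1] for x in (c0,c)])
cv2.imwrite('pics/s2c.png',cv2.resize(a,None,fx=6,fy=6,interpolation=cv2.INTER_NEAREST))"
```

```text
t 6.1 pos [0.6272 0.0527 0.3554] tip z [0.6274 0.0525 0.1694] F tool [-2.48  2.12 -6.84] open 0.0005236059605268864 y [ 0.355 -0.935  0.001]
```

View pics/s2c.png

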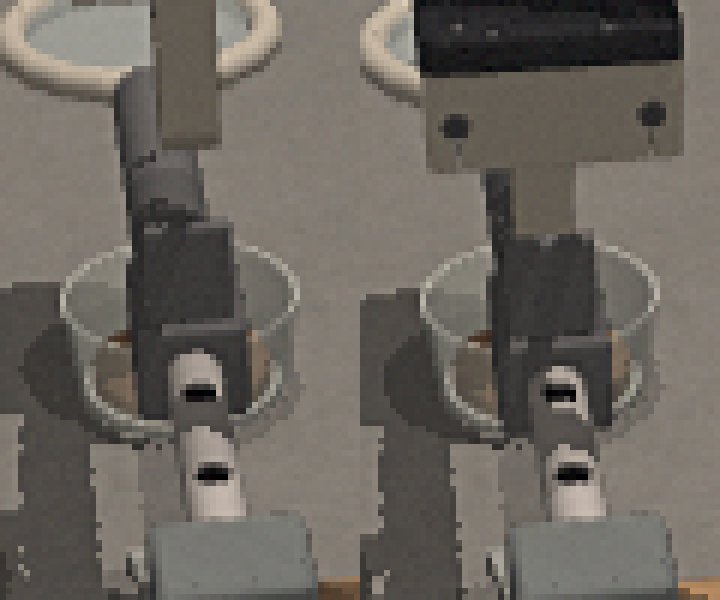

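The crop compares before (left) and after (right). The tab's top edge moved from y≈225 to y≈238, about 7 mm towards the clamp, so the boom is free and sliding.

Request:
drive_tool(moves=[0,0,-1.5,0,0,0,0,0,0,-1.5,0,0,0,0,0,0,-1.5,0,0,0,0,0,0,-1.5,0,0,0,0,0,0,-1.5,0,0,0,0,0,0,0,0,0,0,0])

```text
t: 6.75
tool_pos: [0.6246, 0.0598, 0.3554]
orientation: [3.089, 0.566, 0.001]
force: [-1.8, -2.9, 6.2]
opening: 0.0006
gripper_force: 3.3
```

```bash
cat >> h.py <<'E'
def tab(f,view=False):
    c=shot('side',f); cv2.imwrite('pics/z'+f,cv2.resize(c['color'][190:290,275:335,::-1],None,fx=6,fy=6,interpolation=cv2.INTER_NEAREST))
    g=c['color'].astype(int).sum(2)//3
    print(g[222:260,306])  # column through tab/collar/tube
E
python3 -c "
from h import *
st(); g=dict(np.load('pics/s2.npz'))['color'].astype(int).sum(2)//3; print(g[222:260,306]); tab('s3.png')"
```

```text
t 6.75 pos [0.6246 0.0598 0.3554] tip z [0.6247 0.0596 0.1694] F tool [-2.72  2.04 -6.19] open 0.0005527458918576305 y [ 0.355 -0.935  0.001]
[ 90  92  90  89  91  91  89 111 100  64  57  55  55  55  54  55  55  56
  56  55  51  56  54  54  45  53  53  56  51  71 153 103  34   1  19  75
  82  83]
[ 88  89  91  91  89  89  91  92  89 119  99  61  58  59  60  59  55  51
  57  54  54  55  52  57  52  55  47  55  52  51  49  68  28   4  16  72
  76  73]
```

Request:
drive_tool(moves=[0,0,0,-2,0,0,0,0,0,0,-3,0,0,0,0,0,0,-4,0,0,0,0,0,0,-2,0,0,0,0,0,-1,0,0,0,0,0,0,-1,0,0,0,0,0,0,-1,0,0,0,0,0,0,0,0,0,0,0])

```text
t: 7.6
tool_pos: [0.6232, 0.0632, 0.3656]
orientation: [-3.09, -0.567, 0.001]
force: [-1.3, -0.2, -0.3]
opening: 0.0006
gripper_force: 0.0
```

```bash
python3 -c "
from h import *
st(); tab('s4.png')"
```

```text
t 7.6 pos [0.6232 0.0632 0.3656] tip z [0.6231 0.0632 0.1796] F tool [-1.31 -0.29  0.28] open 0.0005910483019737671 y [ 0.355 -0.935 -0.   ]
[ 86  90  92  91  94  88  88  93  93  86  60  50  51  54  52  54  50  55
  53  53  51  50  52  56  55  59  90 101  70  60  52 104  47  11  16 136
 144 143]
```

Request:
drive_tool(moves=[0,0,-1,0,0,0,0,0,0,-1,0,0,0,0,0,0,-1,0,0,0,0,0,0,-1,0,0,0,0])

```text
t: 8.05
tool_pos: [0.6219, 0.0668, 0.3659]
orientation: [-3.09, -0.567, -0.0]
force: [0.5, -0.8, 0.1]
opening: 0.0002
gripper_force: 0.0
```

Request:
drive_tool(moves=[0,0,-1,0,0,0,0,0,0,-1,0,0,0,0,0,0,-1,0,0,0,0,0,0,0,0,0,0,0])

```text
t: 8.45
tool_pos: [0.621, 0.0691, 0.3659]
orientation: [3.089, 0.566, 0.0]
force: [1.5, -4.3, -1.0]
opening: 0.001
gripper_force: 2.2
```

```bash
python3 -c "
from h import *
st(); tab('s5.png')"
```

```text
t 8.45 pos [0.621  0.0691 0.3659] tip z [0.6211 0.0689 0.1799] F tool [-0.15  4.56  1.02] open 0.0010314736441417675 y [ 0.355 -0.935  0.001]
[ 91  91  90  91  92  91  89  92  94  64  55  56  53  53  58  53  56  54
  51  52  58  51  51  56  54  58  41  95  75  58  53 109  44  13  17 139
 141 138]
```

View pics/zs5.png

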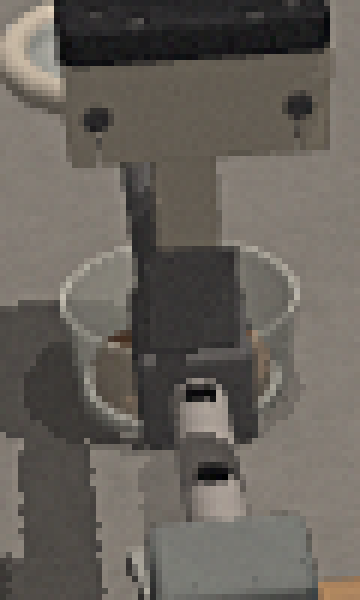

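The crop shows the finger behind the tab, with the tab's top edge at y≈247, so the boom is about 13–14 mm in. The force shows contact with the tab.

Request:
drive_tool(moves=[0,0,-1.5,0,0,0,0,0,0,-1.5,0,0,0,0,0,0,-1.5,0,0,0,0,0,0,-1.5,0,0,0,0,0,0,-1.5,0,0,0,0,0,0,-1.5,0,0,0,0,0,0,-1,0,0,0,0])

```text
t: 9.2
tool_pos: [0.6175, 0.0784, 0.3659]
orientation: [3.089, 0.566, 0.001]
force: [2.3, -4.5, -0.1]
opening: 0.0003
gripper_force: 2.8
```

```bash
python3 -c "
from h import *
st(); tab('s6.png')"
```

```text
t 9.2 pos [0.6175 0.0784 0.3659] tip z [0.6176 0.0782 0.1799] F tool [0.5  5.04 0.15] open 0.00034957147050685843 y [ 0.354 -0.935  0.001]
[ 89  89  91  91  88  90  89  91  89  89  94  84  52  49  56  55  50  53
  54  55  54  55  54  59  49  53  54  56  52  48  50  57  62  46  22 139
 144 136]
```

Request:
drive_tool(moves=[0,0,-1,0,0,0,0,0,0,-1,0,0,0,0,0,0,-1,0,0,0,0])

```text
t: 9.55
tool_pos: [0.6164, 0.0812, 0.3659]
orientation: [3.089, 0.566, 0.0]
force: [2.5, -6.0, -1.0]
opening: 0.0004
gripper_force: 2.6
```

Request:
drive_tool(moves=[0,0,-1,0,0,0,0,0,0,-1,0,0,0,0,0,0,-1,0,0,0,0])

```text
t: 9.85
tool_pos: [0.6153, 0.084, 0.3659]
orientation: [3.089, 0.566, 0.0]
force: [1.4, -3.6, -1.3]
opening: -0.0001
gripper_force: 2.6
```

Request:
drive_tool(moves=[0,0,-1,0,0,0,0,0,0,-1,0,0,0,0,0,0,-1,0,0,0,0])

```text
t: 10.15
tool_pos: [0.6142, 0.0869, 0.3659]
orientation: [3.089, 0.566, 0.0]
force: [2.2, -5.9, 0.1]
opening: 0.0002
gripper_force: 2.6
```

Request:
drive_tool(moves=[0,0,-1,0,0,0,0,0,0,-1,0,0,0,0,0,0,-1,0,0,0,0])

```text
t: 10.45
tool_pos: [0.6132, 0.0897, 0.3659]
orientation: [3.089, 0.566, 0.0]
force: [2.6, -5.0, -0.8]
opening: 0.0004
gripper_force: 2.7
```

Request:
drive_tool(moves=[0,0,-1,0,0,0,0,0,0,-1,0,0,0,0,0,0,-1,0,0,0,0])

```text
t: 10.75
tool_pos: [0.6121, 0.0925, 0.3659]
orientation: [3.089, 0.566, 0.0]
force: [2.1, -5.3, -0.3]
opening: 0.0004
gripper_force: 2.9
```

Request:
drive_tool(moves=[0,0,-1,0,0,0,0,0,0,-1,0,0,0,0,0,0,-0.5,0,0,0,0])

```text
t: 11.05
tool_pos: [0.6111, 0.095, 0.3659]
orientation: [3.09, 0.566, 0.0]
force: [1.9, -3.7, -1.0]
opening: 0.0006
gripper_force: 2.0
```

```bash
python3 -c "
from h import *
st(); tab('s7.png')"
```

```text
t 11.05 pos [0.6111 0.095  0.3659] tip z [0.6112 0.0949 0.1799] F tool [0.46 4.18 1.04] open 0.0005691471574915779 y [ 0.355 -0.935  0.   ]
[91 90 86 91 91 91 90 94 90 90 90 90 88 92 90 95 72 53 53 56 56 55 56 54
 52 54 50 55 58 55 55 57 57 51 92 63 53 57]
```

View pics/zs7.png

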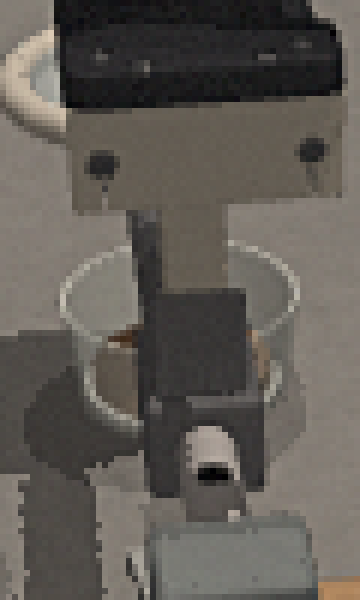

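The crop shows the collar covering the nearer hole, only the far hole still visible at (212,473) and the tab's top at y≈290. The boom is about 41 mm in and still sliding, so I'll use shorter steps now.

Request:
drive_tool(moves=[0,0,-0.8,0,0,0,0,0,0,-0.8,0,0,0,0,0,0,-0.6,0,0,0,0])

```text
t: 11.4
tool_pos: [0.6101, 0.0979, 0.3658]
orientation: [-3.089, -0.567, 0.001]
force: [0.6, -0.6, 0.6]
opening: 0.0002
gripper_force: 0.3
```

Request:
drive_tool(moves=[0,0,-0.5,0,0,0,0,0,0,-0.5,0,0,0,0,0,0,0,0,0,0,0])

```text
t: 11.7
tool_pos: [0.6099, 0.0984, 0.3658]
orientation: [-3.09, -0.567, 0.0]
force: [0.9, -0.6, -0.4]
opening: 0.0005
gripper_force: 0.6
```

Request:
drive_tool(moves=[0,0,-0.5,0,0,0,0,0,0,-0.5,0,0,0,0,0,0,0,0,0,0,0])

```text
t: 12.0
tool_pos: [0.6096, 0.0991, 0.3658]
orientation: [3.09, 0.567, 0.0]
force: [0.9, -2.2, 0.3]
opening: 0.0004
gripper_force: 1.2
```

```bash
python3 -c "
from h import *
st(); tab('s8.png')"
```

```text
t 12.0 pos [0.6096 0.0991 0.3658] tip z [0.6096 0.0991 0.1798] F tool [ 0.07  2.4  -0.32] open 0.00040829298460296024 y [ 0.355 -0.935  0.   ]
[93 90 89 87 89 89 90 92 91 90 88 92 90 93 91 92 93 79 53 56 51 55 56 54
 51 56 52 55 55 55 53 51 54 51 56 41 49 54]
```

Request:
drive_tool(moves=[0,0,-0.5,0,0,0,0,0,0,-0.5,0,0,0,0,0,0,0,0,0,0,0])

```text
t: 12.35
tool_pos: [0.6092, 0.1002, 0.3658]
orientation: [-3.09, -0.567, 0.0]
force: [0.3, -2.5, -0.1]
opening: 0.0007
gripper_force: 1.1
```

Request:
drive_tool(moves=[0,0,-0.5,0,0,0,0,0,0,-0.5,0,0,0,0,0,0,0,0,0,0,0])

```text
t: 12.65
tool_pos: [0.6088, 0.1012, 0.3658]
orientation: [-3.09, -0.567, 0.0]
force: [0.9, -1.8, -0.5]
opening: 0.0005
gripper_force: 1.1
```

Request:
drive_tool(moves=[0,0,-0.5,0,0,0,0,0,0,-0.5,0,0,0,0,0,0,0,0,0,0,0])

```text
t: 12.95
tool_pos: [0.6086, 0.1017, 0.3659]
orientation: [3.09, 0.566, 0.0]
force: [0.9, -4.2, -0.9]
opening: 0.0006
gripper_force: 2.5
```

```bash
python3 -c "
from h import *
st(); tab('s9.png')"
```

```text
t 12.95 pos [0.6086 0.1017 0.3659] tip z [0.6087 0.1016 0.1799] F tool [-0.65  4.21  0.93] open 0.000572295375003813 y [ 0.355 -0.935  0.001]
[92 91 92 93 87 91 91 91 90 91 91 92 92 91 92 91 92 92 74 54 55 55 54 56
 55 53 52 55 52 54 52 56 55 56 55 55 47 49]
```

Request:
drive_tool(moves=[0,0,-0.4,0,0,0,0,0,0,-0.4,0,0,0,0,0,0,0,0,0,0,0])

```text
t: 13.3
tool_pos: [0.6085, 0.1021, 0.3659]
orientation: [3.089, 0.566, 0.001]
force: [2.4, -7.2, -0.9]
opening: 0.0002
gripper_force: 3.7
```

The force is up to 7.6 N with almost no travel, which is a hard stop: the pin is in the hole. I'll back off, clear the arm and look.

Request:
drive_tool(moves=[0,0,2,0,0,0,0,0,0,3,0,0,0,0,0,0,1,-10,0,0,0,0,0,0,-25,0,0,0,0,0,0,-30,0,0,0,0,-40,20,0,0,0,0,0,-45,20,0,0,0,0])

```text
t: 14.0
tool_pos: [0.5452, 0.0297, 0.4329]
orientation: [3.089, 0.57, 0.005]
force: [0.2, -0.3, 0.2]
opening: 0.0005
gripper_force: 0.0
```

Request:
drive_tool(moves=[0,-40,25,0,0,0,0,0,-40,25,0,0,0,0,0,-40,25,0,0,0,0,0,-40,25,0,0,0,0,0,-40,25,0,0,0,0,0,-40,25,0,0,0,0,0,-30,20,0,0,0,0,0,0,0,0,0,0,0])

```text
t: 14.8
tool_pos: [0.351, -0.2277, 0.4319]
orientation: [3.09, 0.559, 0.001]
force: [0.7, -0.3, 0.4]
opening: 0.0004
gripper_force: 0.0
```

Run:
```python
from h import *
st(); c=shot('top','t2.png')
cv2.imwrite('pics/t2c.png',cv2.resize(c['color'][190:270,180:340,::-1],None,fx=5,fy=5,interpolation=cv2.INTER_NEAREST))
```

```text
t 14.8 pos [ 0.351  -0.2277  0.4319] tip z [ 0.3511 -0.228   0.2459] F tool [ 0.53  0.54 -0.41] open 0.0004136357220132686 y [ 0.35  -0.937  0.002]
```

View pics/t2c.png

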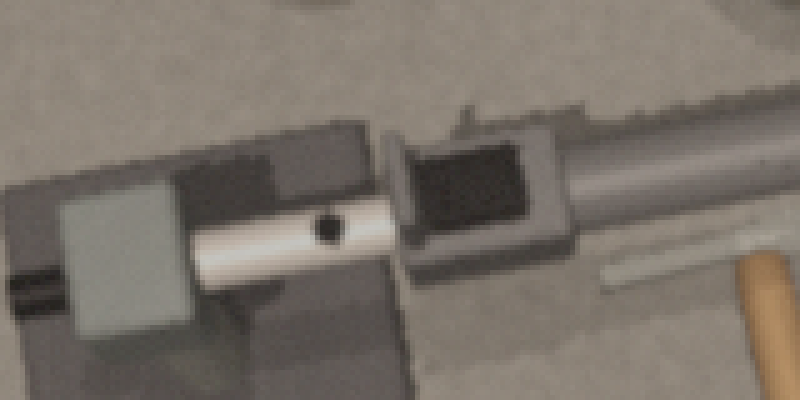

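The crop shows the collar moved in, with the button at about (469,187), i.e. full-image (273.8,227.4), and one hole left bare. I'll check the button's height by depth.

Run:
```python
from h import *
def Z(c,us,vs): return np.median([pt(c,u,v)[2] for u in us for v in vs])
a=dict(np.load('pics/top0.npz'));b=dict(np.load('pics/t2.npz'))
print('button z before/after',Z(a,range(304,316),range(216,225)),Z(b,range(268,280),range(223,232)))
print('collar z',Z(a,range(321,324),range(222,227)),Z(b,range(287,290),range(228,233)))
print('moved',np.linalg.norm(ray(a,309.7,220.4,.177)-ray(b,273.8,227.4,.177)))
```

```text
button z before/after 0.17722837482356632 0.17728751000254117
collar z 0.166481175918875 0.16647035668028293
moved 0.05292620005009003
```

```bash
python3 -c "
from h import *
print(robot.close_job())"
```

```text
the job is handed in; nothing more can be done
None
```

The boom is locked one hole in, about 50 mm from where it started: the depth image shows the button back at its full 177 mm. The highest contact reading was about 8 N, the arm is clear of the stand, and the job is handed in; no verdict was returned.

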